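Fit the lever handle and eject the docked drive

ROBOT

A 6-joint arm with a two-finger parallel gripper is mounted at the origin on the work surface. World frame = base frame: x ahead of the robot, y to its left, z up, the work surface at z = 0. Lengths are in m, angles in rad, forces in N, time in s.
With the tool pointing down it reaches from about 0.325 to 0.925 m from the base axis. Payload 3.1 kg.
Tool frame: the origin (TCP) lies on the centre line of the jaws, within the pads' length; the fingertips stand 19 mm ahead of it and the grasp point (between the pads) is the TCP; z points along the fingers, y is the line along which they close (so a half turn about z gives the same grasp; the last joint's range is limited). The gripper opens to 85 mm and grips with 20 to 120 N. Pads are 22 mm wide; open, the fingers measure 114 mm over their backs; the gripper's body (76 mm by 85 mm) begins 54 mm behind the grasp point. The pads swing forward as they close: fully open they stand 13 mm farther back than shut.
Start: joints at [-1.281, 0.217, 1.613, -0, 1.311, -0.112], TCP at [0.244, -0.575, 0.25] pointing down, gripper open.
Joint ranges: [-2.75, 2.75], [-0.78, 2.1], [0.31, 2.55], [-1.13, 4.27], [0.13, 2.63], [-2.58, 2.58]. Speed limits (rad/s): [2.79, 2.79, 3.14, 3.14, 3.14, 3.14].

INTERFACE

Orientations are given as a rotation vector (axis times angle).
In Python, from workcell import manip gives the robot as it stands. The module is installed in compiled form; this text tells all that it offers.
- The arm moves only by the tool move_arm, never from a script. Its arguments are lists of equal length, an entry for each row: "delta_pos": the shift along the tool's x, y, z as a fraction of full scale, a list of three; "roll": the turn about the tool's z as a fraction of full scale; "grip": the opening, from -1 (shut) to 1 (fully open). A call has 1 to 20 rows; each row is the pose to reach, as a shift and turn from the pose commanded when the call began, along the tool's axes at that moment, turning the shorter way round; what a row does not reach only later rows make up. Full scale, the value 1, is 60 cm for a shift and pi rad for a turn. A row lasts 1/8 s, in which the tool goes at most 62.5 mm and 10.7 degrees, less where a joint would pass 70% of its speed; a pose out of reach is approached as far as the arm can. A call with a number of a shift or a turn outside -1 to 1 is refused whole. A call with a gripper value outside its range is refused whole. The fingers move at their own pace and stop on an object; "squeeze" is the grip in N (left out, the last holds). Time passes only in rows, so rows that repeat a pose let the fingers close. It gives the time, the measured TCP pose, the force, the opening and the grip force at its end, in the units of the state.
- manip.get_obs(): the state, without advancing time (a new reading comes with each control period).
- manip.read_camera(name): name is "scene" or "top"; returns a dict with "frame" (480x640x3 uint8, red, green, blue), "mtx" (3x3 intrinsics, pixels), "dist" ([k1, k2, p1, p2, k3] as OpenCV has them; the pictures are not rectified), "pose" (4x4, takes a point from camera to world coordinates). Camera axes: x right, y up, looking along -z (the intrinsics and any distortion apply to the point x, -y, -z); pixel columns grow to the right and rows downward; lengths in m; the calibration is good to about 2 mm. A picture is of the moment at which its call begins. There is no depth.
- manip.finish_job(): hands the job in; it is judged then, once.
The state is a dict: "t": time; "joints": joint angles; "qd": joint speeds; "joint_efforts": joint torques, N m; "position": TCP position; "ee_rot": TCP orientation; "wrist_force": force on the tool from outside, world axes, zero at the start; "moment": the same for the moment, N m; "finger_gap": finger opening in m; "gripper_force": force on a finger pad.
Only numpy, scipy, OpenCV 4.12 (cv2) and the standard library are available. Lean on these libraries where they do the work, as an engineer would, in place of code of your own. Each camera call takes 0.05 s, during which the arm holds its last target. There are 200 camera calls.

TASK

Eject the wooden drive from the white docking cradle with the cradle's sprung lever, using the black carbon stick, a tube, as its handle: first stand the stick on end on the linoleum and let go of it, then take it again from above and slide it all the way down over the lever's upright steel stub. Push the stick away from the cradle's open end until the lever is fully against its stop, so that the drive is driven out, then let the lever come all the way back and leave the stick on it and the drive sticking out of the cradle. Leave everything else where it lies.

Things in the scene. Friction and masses are not known exactly. Their poses are not given: they have to be found in the camera images.
- stick: black carbon stick: a straight round tube 140 mm long, 36 mm outside and 25 mm inside diameter, open and alike at both ends, about 90 g; at the start it lies on the floor (the work surface). Origin at its centre (mid-length, on its axis), x along the tube
- cradle: white plastic docking cradle, fixed, 86 mm wide, base from x = -55 to +105 mm. Origin on the floor under its channel, which is 62 mm wide along x, open at the -x end, with its floor 10 mm high and side walls 30 mm high. Behind it two posts 76 mm high carry the lever on a level pivot along y at x = +60 mm, 62 mm high
- lever (a joint): the lever's angle in rad: 0 at rest with its stub upright, 0.65 fully against its stop with the stub leaning to the cradle's +x (away from the open end). A spring brings it back; pushing at 120 mm above the pivot takes 2 N at first and 7 N at the stop. Its lower arm, behind the drive, then pushes the drive some 25 mm out towards the cradle's -x
- stub_foot (a point): point on the lever, on the stub's axis at its foot, on top of the grey collar (38 mm across) on which the stick comes to rest: 31 mm above the pivot, 93 mm above the floor at rest; z along the stub, x in the direction of the push
- stub_tip (a point): top of the lever's round steel stub, 66 mm above stub_foot; the stub is 20 mm in diameter, its last 10 mm tapering to 10 mm
- drive: maple drive with a cork cap at its front end, a block 100 x 58 x 24 mm, 140 g, lying loose in the cradle's channel. Origin at the centre of its underside, x along its length; the cork end is at -x. At the start it is at about x = +2 mm in the cradle's frame
- capsule: bystander: upright aluminium capsule with a bayonet lid, 56 mm across, 108 mm high; origin under its centre
- nano: bystander: small silver drive, 52 x 20 x 9 mm, lying flat; origin under its centre
- eraser: bystander: dark rubber block 62 x 24 x 14 mm; origin under its centre
- tape: bystander: paper-coloured ring, 90 mm across, 22 mm high, lying flat; origin under its centre
- tin: bystander: upright metal tin, 68 mm across, 70 mm high; origin under its centre
- stapler: bystander: stapler, 150 x 36 x 46 mm; origin under its centre
Mind the look-alikes: they are no part of the job. What is shaped like the stick but blue or red is not meant.

How it is judged:
By the outcome, as a careful person would: the job done as asked, in the order asked, and still so for the second after the job is handed in, with the robot touching nothing.
It also fails if it takes over 72 s, if anything falls off the work surface, if the arm or the gripper's body presses on something with over 40 N, if the wrist force passes 120 N, or if a joint passes its speed limit or range.

## Working session

There is one attempt and no reset: what is moved stays moved. The work goes in short steps, Python scripts to look and compute and a tool call to move; the robot and the scene stay as the last step left them, time stands still between calls to the robot, and variables do not carry over. Pictures are saved under pics/ and viewed, at most 10 in all, crops included, and the job is handed in when it is done.

Besides the shell and the picture viewer there is one more tool, called after ">>>" as name([rows], argument=value, ...), one row to a line, values as JSON. move_arm: Moves the arm, as the interface text tells. Its arguments: {"type":"object","properties":{"delta_pos":{"type":"array"},"roll":{"type":"array"},"grip":{"type":"array"},"squeeze":{"type":"number"}},"required":["delta_pos","roll","grip"]}

```bash
mkdir -p pics
cat > h.py <<'E'
import numpy as np, cv2
from scipy.spatial.transform import Rotation as R
from workcell import manip
def cam(n):
    c=manip.read_camera(n); c['bgr']=c['frame'][:,:,::-1].copy(); return c
def ray(c,uv):
    p=cv2.undistortPoints(np.array(uv,float).reshape(-1,1,2),np.array(c['mtx']),np.array(c['dist'])).reshape(-1,2)
    d=np.c_[p[:,0],-p[:,1],-np.ones(len(p))]; T=np.array(c['pose'])
    return T[:3,3], d@T[:3,:3].T
def onz(c,uv,z):
    o,d=ray(c,uv); return o+d*((z-o[2])/d[:,2:3])
def proj(c,P):
    T=np.array(c['pose']); q=(np.array(P,float).reshape(-1,3)-T[:3,3])@T[:3,:3]
    q=q*[1,-1,-1]; return cv2.projectPoints(q,np.zeros(3),np.zeros(3),np.array(c['mtx']),np.array(c['dist']))[0].reshape(-1,2)
def two(c1,u1,c2,u2):
    o1,d1=ray(c1,[u1]);o2,d2=ray(c2,[u2]);d1,d2=d1[0],d2[0]
    s=np.linalg.lstsq(np.c_[d1,-d2],o2-o1,rcond=None)[0]
    a,b=o1+s[0]*d1,o2+s[1]*d2; return (a+b)/2,np.linalg.norm(a-b)
E
python3 - <<'E'
from h import *
for n in('scene','top'):
    c=cam(n); cv2.imwrite(f'pics/{n}0.png',c['bgr']); print(n,np.round(c['pose'],3).tolist(),c['mtx'][0][0],c['dist'])
print(manip.get_obs())
E
```

```text
scene [[0.622, -0.564, 0.543, 1.103], [0.783, 0.44, -0.439, -0.439], [0.008, 0.699, 0.715, 0.848], [0.0, 0.0, 0.0, 1.0]] 478.257734262949 [-0.00859563  0.          0.          0.          0.        ]
top [[-0.023, 0.989, -0.144, 0.373], [-1.0, -0.023, 0.001, 0.013], [-0.002, 0.144, 0.99, 1.288], [0.0, 0.0, 0.0, 1.0]] 460.82703167360006 [0.03010008 0.         0.         0.         0.        ]
{'t': 0.1, 'joints': array([-1.28117644e+00,  2.17695262e-01,  1.61479542e+00, -7.07794052e-06,
        1.31132256e+00, -1.12168103e-01]), 'qd': array([-2.70671889e-05, -1.66414764e-03, -1.09479100e-03,  1.64490286e-04,
        2.07482444e-04,  1.51998490e-03]), 'joint_efforts': array([-1.28633324e-03, -3.98081911e+01, -3.04970384e+01, -1.73629405e-04,
        4.27973209e-03, -4.76342677e-06]), 'position': array([ 0.24424889, -0.57452874,  0.2490772 ]), 'ee_rot': array([-3.07624339e+00, -6.26452000e-01,  3.19553595e-04]), 'wrist_force': array([-0.41884438, -0.13512842,  0.15532098]), 'moment': array([-0.01847501, -0.00274906,  0.03269549]), 'gripper_force': 0.0, 'finger_gap': 0.08525668312079161}
```

View pics/scene0.png

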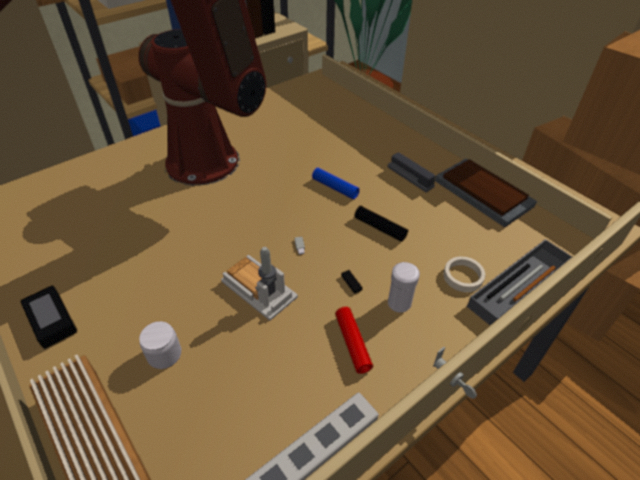

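View pics/top0.png

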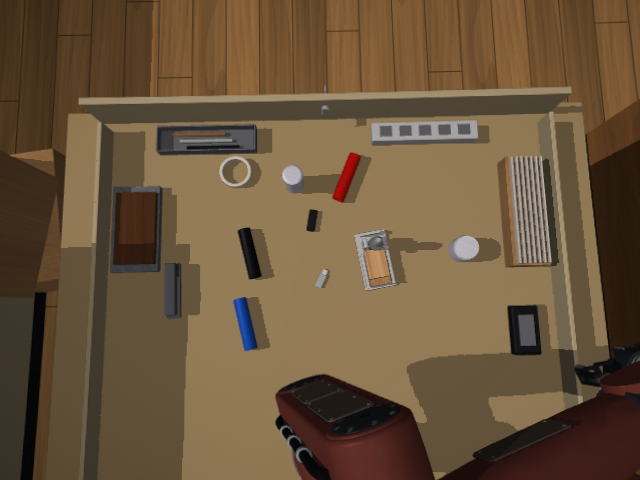

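The scene view shows three stick-shaped things: black at (381,223), blue at (336,183) and red at (354,340). In the top view they are at (249,253), (245,323) and (347,177). Only the black one fits the description. The small black block at (312,220) in the top view is the eraser. The cradle is at (376,260) in the top view, with its lever stub at about (375,241). I'll check the stick and cradle in one enlarged crop.

Run:
```python
from h import *
t=cam('top'); s=cam('scene')
def mask(c,x0,y0,x1,y1):
    g=c['bgr'].max(2); m=np.zeros_like(g); m[y0:y1,x0:x1]=(g[y0:y1,x0:x1]<50)*255
    k=max(cv2.findContours(m,0,2)[0],key=cv2.contourArea); return k
for c,b,n in((t,(228,215,275,290),'top'),(s,(345,195,420,250),'scene')):
    k=mask(c,*b); r=cv2.minAreaRect(k); bx=cv2.boxPoints(r); 
    # axis end midpoints
    e=sorted([(np.linalg.norm(bx[i]-bx[(i+1)%4]),i) for i in range(4)])[:2]
    m=[(bx[i]+bx[(i+1)%4])/2 for _,i in e]
    P=onz(c,m,0.018); print(n,r,np.round(P,4).tolist(),'L',np.linalg.norm(P[0]-P[1]),'mid',P.mean(0),'yaw',np.degrees(np.arctan2(*(P[1]-P[0])[[1,0]])))
# white cradle mask in top
hs=cv2.cvtColor(t['bgr'],cv2.COLOR_BGR2HSV)
a=cv2.resize(t['bgr'][220:300,345:410],None,fx=6,fy=6,interpolation=2)
b=cv2.resize(s['bgr'][235:325,210:305],None,fx=4,fy=4,interpolation=2)
d=cv2.resize(t['bgr'][215:295,215:285],None,fx=4,fy=4,interpolation=2)
W=np.zeros((480+320,800,3),np.uint8)[:600]
W[:480,:390]=a; W[:360,400:780]=b
W[360:600,400:610]=cv2.resize(d,(210,240))
cv2.imwrite('pics/crop.png',W)
```

```text
top ((249.3358612060547, 252.89939880371094), (50.91420364379883, 12.446557998657227), 76.50426483154297) [[0.5944, 0.2359, 0.018], [0.4556, 0.2028, 0.018]] L 0.14276332041638787 mid [0.52500225 0.21934626 0.018     ] yaw -166.62335174387263
scene ((380.50006103515625, 223.50003051757812), (55.007266998291016, 12.969194412231445), 26.56505012512207) [[0.4533, 0.1994, 0.018], [0.5939, 0.2355, 0.018]] L 0.14512380707261682 mid [0.52357698 0.21747976 0.018     ] yaw 14.40137298797149
```

View pics/crop.png

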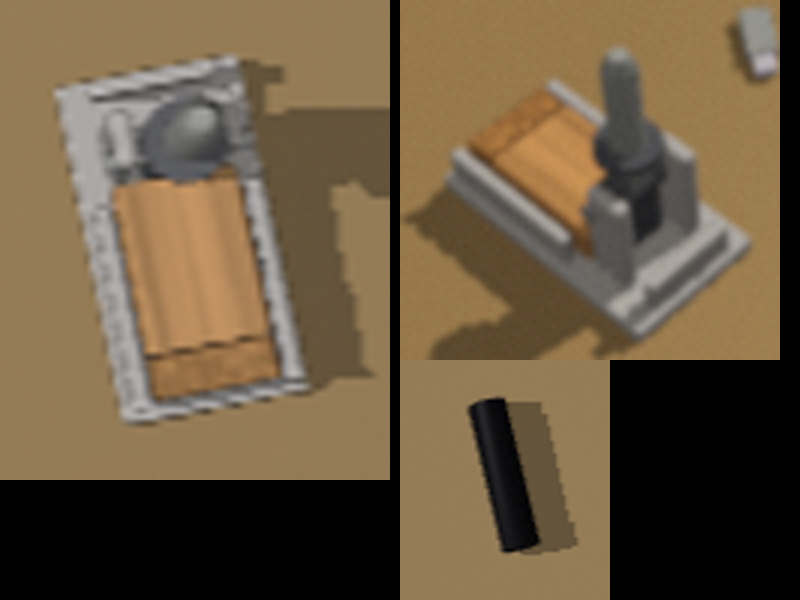

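The enlarged crop confirms that the black tube is the stick: length is about 143 mm and both views agree on its centre to within 2 mm. The stub tip is at about (264.5,248) in the scene view. I'll grasp the stick about 22 mm from its far end.

```bash
cat >> h.py <<'E'
def go(p,yaw=None):
    """print fractions to take TCP to p with tool x at world yaw (deg, mod 180)"""
    o=manip.get_obs(); M=R.from_rotvec(o['ee_rot']).as_matrix()
    d=M.T@(np.array(p)-o['position'])/0.6
    y=np.degrees(np.arctan2(M[1,0],M[0,0])); r=0 if yaw is None else -(((yaw-y+90)%180)-90)/180
    print('delta',np.round(d,4).tolist(),'roll',round(r,4),'rows',np.linalg.norm(d)*.6/.0625,'yaw now',y,'tilt',M[:,2].round(3))
E
python3 - <<'E'
from h import *
go([.571,.230,.25],14); go([.571,.230,.12],14)
t=cam('top');s=cam('scene')
print('tip',two(s,(264.5,248.5),t,(379.7,238.7)))
print('collar',two(s,(267.5,271),t,(375.8,243)))
for z in(0,.01,.03): 
    P=onz(t,[(365.8,290),(396.3,284.7),(384.7,229.7),(354.5,235.3)],z)[:,:2]
    print(z,P.round(4).tolist(),np.linalg.norm(P[0]-P[1]),np.linalg.norm(P[1]-P[2]))
E
```

```text
delta [1.0256, -1.0215, 0.0008] roll 0.0501 rows 13.89628867980674 yaw now 23.021632915311997 tilt [-0.     0.002 -1.   ]
delta [1.0256, -1.0211, 0.2175] roll 0.0501 rows 14.04968633768776 yaw now 23.021632915311997 tilt [-0.     0.002 -1.   ]
tip (array([ 0.53595199, -0.12483725,  0.16141147]), np.float64(0.0025689612436260198))
collar (array([ 0.53486202, -0.12297286,  0.09108357]), np.float64(0.002263165345285074))
0 [[0.4155, -0.1015], [0.4283, -0.1867], [0.584, -0.161], [0.5699, -0.075]] 0.08620994843467297 0.15779154010497837
0.01 [[0.4152, -0.1006], [0.4279, -0.1852], [0.5823, -0.1596], [0.5684, -0.0744]] 0.08554068647370791 0.15656657851444472
0.03 [[0.4145, -0.0988], [0.427, -0.1821], [0.579, -0.1569], [0.5653, -0.073]] 0.08420216255177777 0.15411665533337768
```

>>> move_arm([
  [1, -1, 0],
  [1, -1, 0],
  [1, -1, 0],
  [1, -1, 0],
  [1, -1, 0],
  [1, -1, 0],
  [1, -1, 0],
  [1, -1, 0],
  [1, -1, 0],
  [1, -1, 0],
  [1, -1, 0],
  [1, -1, 0],
  [1, -1, 0],
  [1, -1, 0],
  [1, -1, 0.15],
  [1, -1, 0.2],
], roll=[0.05, 0.05, 0.05, 0.05, 0.05, 0.05, 0.05, 0.05, 0.05, 0.05, 0.05, 0.05, 0.05, 0.05, 0.05, 0.05], grip=[1, 1, 1, 1, 1, 1, 1, 1, 1, 1, 1, 1, 1, 1, 1, 1], squeeze=20)

```text
t: 2.3
position: [0.5627, 0.2127, 0.1297]
ee_rot: [-3.118, -0.386, -0.004]
wrist_force: [0.6, -0.7, 0.0]
finger_gap: 0.0854
gripper_force: 0.0
```

Run:
```python
from h import *
go([.571,.230,.023],14); print(manip.get_obs()['position'],manip.get_obs()['t'])
```

```text
delta [0.0199, -0.0246, 0.1778] roll 0.0006 rows 1.7342573809868853 yaw now 14.105929210779014 tilt [ 0.002  0.001 -1.   ]
[0.56273765 0.21268256 0.12967927] 2.3
```

>>> move_arm([
  [0.02, -0.025, 0.06],
  [0.02, -0.025, 0.12],
  [0.02, -0.025, 0.155],
  [0.02, -0.025, 0.177],
  [0.02, -0.025, 0.177],
  [0.02, -0.025, 0.177],
  [0.02, -0.025, 0.177],
  [0.02, -0.025, 0.177],
  [0.02, -0.025, 0.177],
  [0.02, -0.025, 0.177],
  [0.02, -0.025, 0.177],
], roll=[0, 0, 0, 0, 0, 0, 0, 0, 0, 0, 0], grip=[1, 1, 1, 1, -1, -1, -1, -1, -1, -1, -1], squeeze=20)

```text
t: 3.68
position: [0.5715, 0.2295, 0.0259]
ee_rot: [-3.118, -0.383, -0.005]
wrist_force: [-0.6, 0.3, 5.1]
finger_gap: 0.0342
gripper_force: 21.0
```

>>> move_arm([
  [0, 0, -0.05],
  [0, 0, -0.1],
  [0, 0, -0.15],
  [0, 0, -0.2],
  [0, 0, -0.24],
  [0, 0, -0.24],
  [0, 0, -0.24],
], roll=[0, 0, 0, 0, 0, 0, 0], grip=[-1, -1, -1, -1, -1, -1, -1])

```text
t: 4.55
position: [0.5691, 0.2288, 0.1667]
ee_rot: [3.118, 0.383, -0.003]
wrist_force: [0.1, -0.1, -1.2]
finger_gap: 0.034
gripper_force: 20.3
```

Run:
```python
from h import *
s=cam('scene'); o=manip.get_obs(); print(o['position'],o['finger_gap'],o['wrist_force'],o['moment'])
u,v=proj(s,o['position'])[0].astype(int); print(u,v)
cv2.imwrite('pics/lift.png',cv2.resize(s['bgr'][max(0,v-90):v+110,u-110:u+110],None,fx=2.5,fy=2.5))
```

```text
[0.56870425 0.22869228 0.16606442] 0.03410631760629844 [-0.34686306 -0.08627718 -0.7450259 ] [ 0.01229393 -0.02602218 -0.00244327]
403 184
```

View pics/lift.png

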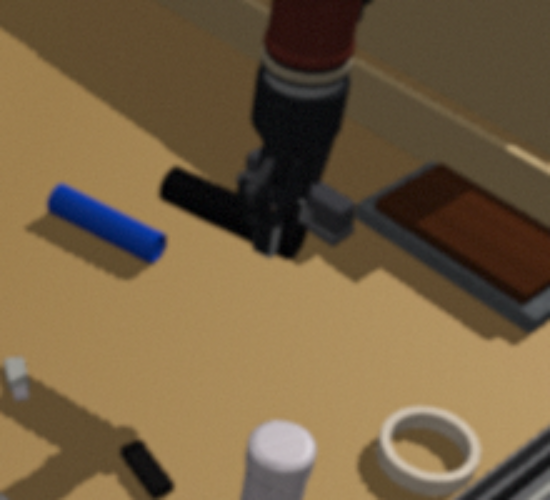

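The stick is held level at (230,210) in the crop, and it doesn't swing at 20 N. I'll go low and ease the opening so that it pivots.

>>> move_arm([
  [0, 0, 0.05],
  [0, 0, 0.1],
  [0, 0, 0.14],
  [0, 0, 0.15],
  [0, 0, 0.15],
  [0, 0, 0.15],
  [0, 0, 0.15],
  [0, 0, 0.15],
], roll=[0, 0, 0, 0, 0, 0, 0, 0], grip=[-1, -1, -1, -1, -0.22, -0.22, -0.21, -0.21])

```text
t: 5.6
position: [0.5706, 0.2293, 0.0791]
ee_rot: [-3.118, -0.383, -0.002]
wrist_force: [-1.1, -0.9, -1.1]
finger_gap: 0.0341
gripper_force: 20.3
```

>>> move_arm([
  [0, 0, 0],
  [0, 0, 0],
  [0, 0, 0],
  [0, 0, 0],
], roll=[0, 0, 0, 0], grip=[-0.2, -0.2, -0.19, -0.19])

```text
t: 6.1
position: [0.57, 0.2291, 0.0781]
ee_rot: [3.118, 0.383, -0.0]
wrist_force: [-0.5, -0.3, -0.6]
finger_gap: 0.0345
gripper_force: 1.8
```

Run:
```python
from h import *
o=manip.get_obs(); print(o['finger_gap'],o['gripper_force'],o['moment'],o['wrist_force'])
```

```text
0.034480053571319336 1.7697451875540082 [-0.04671032  0.00124448  0.0230904 ] [-0.54433956 -0.34012513 -0.58812684]
```

```bash
cat >> h.py <<'E'
def droop(c,yaw=14,r=.118,dz=-.004):
    """darkness along stick axis (0..r) for each droop angle, from pixels"""
    o=manip.get_obs(); g=c['bgr'].max(2); out=[]
    for th in range(0,100,5):
        a=np.radians(th); y=np.radians(yaw); d=np.array([-np.cos(a)*np.cos(y),-np.cos(a)*np.sin(y),-np.sin(a)])
        P=[o['position']+[0,0,dz]+d*k for k in np.linspace(.03,r-.006,9)]
        q=proj(c,P).round().astype(int); out.append((th,[int(g[v,u]) for u,v in q]))
    return out
E
python3 - <<'E'
from h import *
for n in('scene','top'):
    print(n)
    for r in droop(cam(n)): print(r)
E
```

```text
scene
(0, [15, 49, 173, 169, 169, 169, 167, 166, 171])
(5, [15, 27, 159, 171, 169, 167, 166, 170, 168])
(10, [17, 9, 46, 101, 153, 169, 169, 167, 166])
(15, [16, 12, 13, 41, 36, 78, 118, 158, 169])
(20, [21, 12, 12, 8, 12, 12, 10, 18, 55])
(25, [14, 8, 14, 12, 10, 14, 13, 8, 14])
(30, [17, 12, 10, 10, 5, 9, 7, 5, 10])
(35, [13, 7, 5, 7, 9, 7, 7, 4, 9])
(40, [17, 11, 7, 5, 7, 8, 15, 76, 76])
(45, [19, 5, 5, 8, 25, 100, 156, 169, 170])
(50, [19, 6, 14, 76, 145, 169, 170, 169, 168])
(55, [13, 15, 56, 166, 171, 171, 170, 170, 168])
(60, [13, 38, 116, 170, 173, 170, 169, 169, 172])
(65, [13, 87, 171, 169, 171, 171, 169, 168, 171])
(70, [12, 135, 173, 170, 172, 172, 171, 169, 169])
(75, [21, 152, 173, 172, 173, 173, 169, 172, 173])
(80, [48, 119, 170, 172, 171, 170, 171, 171, 172])
(85, [66, 153, 171, 172, 171, 172, 174, 171, 172])
(90, [109, 172, 169, 172, 172, 173, 171, 172, 173])
(95, [119, 171, 174, 171, 173, 171, 171, 172, 173])
top
(0, [93, 99, 104, 105, 99, 74, 69, 65, 37])
(5, [93, 99, 104, 103, 99, 74, 69, 65, 29])
(10, [93, 99, 104, 103, 99, 74, 69, 65, 29])
(15, [93, 99, 104, 106, 100, 73, 70, 64, 25])
(20, [93, 101, 102, 106, 100, 74, 70, 65, 53])
(25, [93, 97, 102, 102, 103, 101, 71, 67, 57])
(30, [96, 97, 96, 102, 99, 98, 72, 68, 63])
(35, [92, 97, 96, 88, 83, 82, 72, 69, 64])
(40, [92, 90, 81, 82, 82, 81, 79, 67, 65])
(45, [87, 78, 77, 73, 69, 68, 46, 48, 52])
(50, [89, 73, 67, 63, 49, 48, 48, 40, 39])
(55, [88, 96, 90, 77, 73, 53, 47, 48, 40])
(60, [88, 92, 78, 67, 48, 43, 36, 34, 38])
(65, [88, 87, 73, 46, 40, 35, 37, 38, 37])
(70, [90, 73, 60, 45, 38, 40, 35, 38, 37])
(75, [87, 67, 48, 60, 45, 37, 37, 37, 38])
(80, [84, 87, 67, 48, 38, 41, 37, 38, 37])
(85, [88, 84, 63, 43, 42, 36, 37, 37, 38])
(90, [87, 78, 78, 57, 40, 40, 38, 38, 38])
(95, [89, 69, 69, 44, 44, 37, 37, 37, 37])
```

The stick has drooped about 30° with its far end on the floor. Next I'll raise it slowly at this light grip.

>>> move_arm([
  [0, 0, -0.012],
  [0, 0, -0.025],
  [0, 0, -0.04],
  [0, 0, -0.055],
  [0, 0, -0.07],
  [0, 0, -0.085],
  [0, 0, -0.1],
  [0, 0, -0.1],
], roll=[0, 0, 0, 0, 0, 0, 0, 0], grip=[-0.19, -0.19, -0.19, -0.19, -0.19, -0.19, -0.19, -0.19])

```text
t: 7.2
position: [0.5708, 0.2293, 0.1393]
ee_rot: [-3.118, -0.383, -0.003]
wrist_force: [0.6, -1.1, 1.1]
finger_gap: 0.0348
gripper_force: 0.0
```

Run:
```python
from h import *
o=manip.get_obs(); print(o['position'],o['finger_gap'],o['gripper_force'])
for th,v in droop(cam('scene')): print(th,v)
```

```text
[0.57080843 0.22931312 0.13933556] 0.034828203230054436 0.0
0 [13, 94, 168, 169, 164, 168, 166, 166, 165]
5 [14, 158, 169, 170, 168, 168, 166, 166, 168]
10 [30, 162, 170, 168, 167, 167, 168, 164, 167]
15 [83, 149, 170, 168, 170, 168, 166, 166, 167]
20 [112, 162, 170, 169, 166, 168, 165, 167, 167]
25 [154, 167, 169, 166, 168, 169, 165, 167, 166]
30 [167, 169, 169, 166, 168, 170, 166, 168, 167]
35 [137, 169, 171, 169, 168, 166, 164, 165, 168]
40 [129, 169, 169, 168, 167, 165, 169, 167, 166]
45 [57, 169, 168, 169, 167, 169, 167, 165, 169]
50 [44, 166, 171, 172, 172, 168, 168, 169, 168]
55 [16, 152, 171, 170, 171, 170, 168, 170, 113]
60 [16, 126, 170, 171, 170, 169, 172, 163, 32]
65 [14, 127, 171, 169, 171, 168, 170, 112, 11]
70 [15, 145, 171, 169, 170, 170, 171, 58, 12]
75 [33, 150, 171, 171, 170, 170, 151, 9, 3]
80 [41, 161, 170, 172, 170, 173, 129, 10, 14]
85 [85, 172, 171, 169, 170, 170, 102, 11, 12]
90 [108, 172, 172, 173, 172, 173, 131, 7, 14]
95 [161, 171, 172, 172, 173, 172, 104, 8, 5]
```

It slipped out. I'll locate it again.

```bash
cat >> h.py <<'E'
def stick(c,box):
    x0,y0,x1,y1=box; g=c['bgr'].max(2); m=np.zeros_like(g); m[y0:y1,x0:x1]=(g[y0:y1,x0:x1]<50)*255
    k=max(cv2.findContours(m,0,2)[0],key=cv2.contourArea); r=cv2.minAreaRect(k); bx=cv2.boxPoints(r)
    e=sorted([(np.linalg.norm(bx[i]-bx[(i+1)%4]),i) for i in range(4)])[:2]
    m=[(bx[i]+bx[(i+1)%4])/2 for _,i in e]; P=onz(c,m,.018)
    return r,P.round(4).tolist(),P.mean(0).round(4),np.linalg.norm(P[0]-P[1]),np.degrees(np.arctan2(*(P[1]-P[0])[[1,0]]))
E
python3 - <<'E'
from h import *
s=cam('scene'); print(stick(s,(345,195,430,260)))
cv2.imwrite('pics/l2.png',cv2.resize(s['bgr'][100:300,280:500],None,fx=2.5,fy=2.5))
E
```

```text
(((386.9000244140625, 227.2000274658203), (55.45448303222656, 12.969194412231445), 26.56505012512207), [[0.4732, 0.2029, 0.018], [0.6129, 0.2389, 0.018]], array([0.543 , 0.2209, 0.018 ]), np.float64(0.14420941584850325), np.float64(14.433418425250476))
```

View pics/l2.png

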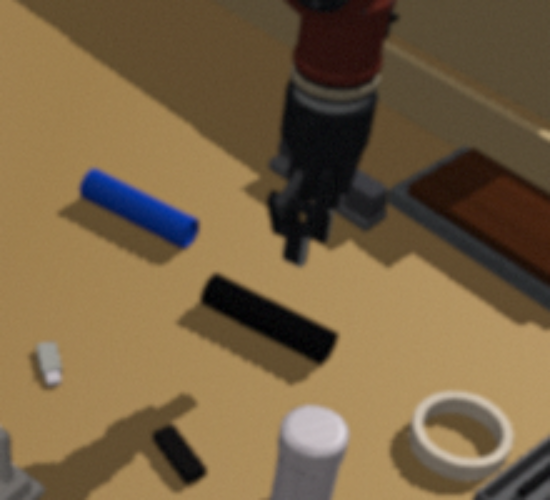

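The stick lies parallel to where it was, shifted 18 mm along, with its centre at about (0.542, 0.221). I'll try again: loosen only while it's resting on the floor, and lift only with a firm grip.

Run:
```python
from h import *
t=cam('top'); print(stick(t,(225,205,280,290))[1:])
go([.589,.233,.023],14.2)
```

```text
([[0.6653, 0.2297, 0.018], [0.4711, 0.1915, 0.018]], array([0.5682, 0.2106, 0.018 ]), np.float64(0.19799182480352134), np.float64(-168.8942794798359))
delta [0.033, 0.0013, 0.1912] roll -0.001 rows 1.8623617371562093 yaw now 14.021045418375635 tilt [-0.001 -0.    -1.   ]
```

>>> move_arm([
  [0.033, 0, 0],
  [0.033, 0, 0],
  [0.033, 0, 0],
  [0.033, 0, 0.06],
  [0.033, 0, 0.12],
  [0.033, 0, 0.165],
  [0.033, 0, 0.19],
  [0.033, 0, 0.19],
  [0.033, 0, 0.19],
  [0.033, 0, 0.19],
  [0.033, 0, 0.19],
  [0.033, 0, 0.19],
  [0.033, 0, 0.15],
  [0.033, 0, 0.1],
  [0.033, 0, 0.1],
  [0.033, 0, 0.1],
  [0.033, 0, 0.1],
  [0.033, 0, 0.1],
  [0.033, 0, 0.1],
  [0.033, 0, 0.1],
], roll=[0, 0, 0, 0, 0, 0, 0, 0, 0, 0, 0, 0, 0, 0, 0, 0, 0, 0, 0, 0], grip=[0.6, 0.6, 0.6, 0.6, 0.6, 0.6, 0.6, -1, -1, -1, -1, -1, -1, -1, -0.19, -0.19, -0.19, -1, -1, -1])

```text
t: 9.85
position: [0.5892, 0.2339, 0.0778]
ee_rot: [3.118, 0.383, -0.0]
wrist_force: [-0.3, 0.2, -0.4]
finger_gap: 0.0337
gripper_force: 23.2
```

Run:
```python
from h import *
o=manip.get_obs(); print(o['position'],o['finger_gap'],o['gripper_force'])
for th,v in droop(cam('scene')): print(th,sum(x<50 for x in v),v[-3:])
```

```text
[0.58915791 0.23387194 0.07782308] 0.0337273600988569 23.17873498890549
0 1 [168, 169, 170]
5 1 [169, 169, 168]
10 2 [173, 169, 168]
15 4 [134, 158, 171]
20 9 [12, 13, 12]
25 9 [12, 18, 12]
30 9 [8, 9, 6]
35 9 [7, 8, 6]
40 8 [16, 37, 131]
45 6 [121, 170, 165]
50 4 [173, 170, 160]
55 3 [168, 172, 172]
60 3 [173, 172, 168]
65 2 [175, 172, 174]
70 2 [174, 172, 175]
75 1 [173, 174, 172]
80 1 [173, 174, 173]
85 0 [172, 174, 175]
90 0 [173, 173, 174]
95 1 [175, 177, 176]
```

It's drooped about 30° and held. I'll repeat this, first lifting to a height of 0.105 and then 0.118.

>>> move_arm([
  [0, 0, -0.03],
  [0, 0, -0.042],
  [0, 0, -0.042],
  [0, 0, -0.042],
  [0, 0, -0.042],
  [0, 0, -0.042],
  [0, 0, -0.042],
  [0, 0, -0.042],
  [0, 0, -0.042],
], roll=[0, 0, 0, 0, 0, 0, 0, 0, 0], grip=[-1, -1, -1, -0.19, -0.19, -0.19, -1, -1, -1])

```text
t: 11.02
position: [0.5892, 0.2339, 0.1033]
ee_rot: [3.118, 0.384, -0.0]
wrist_force: [0.2, 0.2, 0.2]
finger_gap: 0.0005
gripper_force: 0.0
```

Run:
```python
from h import *
o=manip.get_obs(); print(o['position'],o['finger_gap'],o['gripper_force'])
for th,v in droop(cam('scene')): print(th,sum(x<50 for x in v),v[-3:])
```

```text
[0.58921834 0.23390468 0.10327897] 0.000491724989368414 0.0
0 0 [170, 169, 171]
5 0 [169, 171, 167]
10 0 [169, 169, 168]
15 0 [170, 170, 168]
20 0 [171, 169, 168]
25 0 [170, 169, 168]
30 0 [171, 170, 171]
35 0 [154, 167, 170]
40 1 [88, 12, 124]
45 3 [11, 12, 9]
50 4 [13, 9, 10]
55 4 [9, 11, 9]
60 5 [11, 9, 8]
65 5 [12, 5, 7]
70 5 [6, 9, 30]
75 6 [1, 5, 43]
80 4 [6, 11, 88]
85 4 [15, 6, 95]
90 5 [7, 17, 91]
95 5 [8, 5, 85]
```

Run:
```python
from h import *
s=cam('scene'); r=stick(s,(345,200,440,270)); print(r)
P=np.array(r[1]); P=P[P[:,0].argsort()]; u=(P[1]-P[0])/np.linalg.norm(P[1]-P[0]); print(u)
g=r[2]+u*.056; print(g); go([g[0],g[1],.023],np.degrees(np.arctan2(u[1],u[0])))
```

```text
(((398.4000244140625, 233.20001220703125), (56.34891128540039, 13.416407585144043), 26.56505012512207), [[0.5064, 0.2107, 0.018], [0.6449, 0.2464, 0.018]], array([0.5756, 0.2285, 0.018 ]), np.float64(0.14308323347530919), np.float64(14.451437249233416))
[0.96834822 0.24960312 0.        ]
[0.6298275  0.24247777 0.018     ]
delta [0.0691, 0.0025, 0.1338] roll -0.0024 rows 1.4461081405253264 yaw now 14.02097979906143 tilt [ 0.  0. -1.]
```

Run:
```python
from h import *
go([.521,.2145,.023],14.3)
```

```text
delta [-0.1182, 0.0038, 0.1338] roll -0.0016 rows 1.7146579312215708 yaw now 14.02097979906143 tilt [ 0.  0. -1.]
```

>>> move_arm([
  [-0.06, 0.004, 0],
  [-0.118, 0.004, 0],
  [-0.118, 0.004, 0],
  [-0.118, 0.004, 0.03],
  [-0.118, 0.004, 0.08],
  [-0.118, 0.004, 0.12],
  [-0.118, 0.004, 0.134],
  [-0.118, 0.004, 0.134],
  [-0.118, 0.004, 0.134],
  [-0.118, 0.004, 0.134],
  [-0.118, 0.004, 0.134],
  [-0.118, 0.004, 0.134],
  [-0.118, 0.004, 0.08],
  [-0.118, 0.004, 0.038],
  [-0.118, 0.004, 0.038],
  [-0.118, 0.004, 0.038],
  [-0.118, 0.004, 0.038],
  [-0.118, 0.004, 0.038],
], roll=[0, 0, 0, 0, 0, 0, 0, 0, 0, 0, 0, 0, 0, 0, 0, 0, 0, 0], grip=[0.6, 0.6, 0.6, 0.6, 0.6, 0.6, 0.6, -1, -1, -1, -1, -1, -1, -1, -1, -0.2, -0.2, -0.2])

```text
t: 13.38
position: [0.5202, 0.2141, 0.0792]
ee_rot: [3.118, 0.383, -0.004]
wrist_force: [-0.1, -0.3, -0.9]
finger_gap: 0.0342
gripper_force: 21.0
```

```bash
cat >> h.py <<'E'
def rep(yaw=194,r=.126):
    o=manip.get_obs(); print(o['position'],o['finger_gap'],o['gripper_force'],o['wrist_force'].round(1),o['t'])
    a=droop(cam('scene'),yaw,r); n=max(sum(x<50 for x in v) for _,v in a)
    print([(th,sum(x<50 for x in v)) for th,v in a if sum(x<50 for x in v)>=n-1])
E
python3 -c "
from h import *
rep()"
```

```text
[0.52016951 0.2141323  0.07917439] 0.034245492708810214 20.95905842492357 [-0.1 -0.3 -0.9] 13.375
[(0, 9), (5, 9), (10, 9)]
```

>>> move_arm([
  [0, 0, 0],
  [0, 0, 0],
], roll=[0, 0], grip=[-0.194, -0.194])

```text
t: 13.68
position: [0.5211, 0.2144, 0.0804]
ee_rot: [3.118, 0.383, -0.0]
wrist_force: [0.5, 0.2, -2.5]
finger_gap: 0.0347
gripper_force: 13.0
```

```bash
python3 -c "
from h import *
rep()"
```

```text
[0.52108775 0.21441143 0.0803704 ] 0.034668489333758885 13.047569820773788 [ 0.5  0.2 -2.5] 13.675
[(0, 9), (5, 9), (10, 9)]
```

>>> move_arm([
  [0, 0, 0],
  [0, 0, 0],
], roll=[0, 0], grip=[-0.191, -0.191])

```text
t: 13.98
position: [0.5212, 0.2144, 0.0806]
ee_rot: [-3.118, -0.383, -0.0]
wrist_force: [0.4, -0.0, -0.1]
finger_gap: 0.0344
gripper_force: 9.4
```

```bash
python3 -c "
from h import *
rep()"
```

```text
[0.52115421 0.21442406 0.08057035] 0.0344140595136496 9.432977736869361 [ 0.4 -0.  -0.1] 13.975
[(0, 9), (5, 9), (10, 9)]
```

>>> move_arm([
  [0, 0, 0],
  [0, 0, 0],
], roll=[0, 0], grip=[-0.188, -0.188])

```text
t: 14.28
position: [0.5213, 0.2144, 0.0806]
ee_rot: [3.118, 0.383, 0.001]
wrist_force: [0.3, -0.2, -0.6]
finger_gap: 0.0347
gripper_force: 3.2
```

```bash
python3 -c "
from h import *
rep()"
```

```text
[0.52125805 0.21440956 0.0806382 ] 0.034703980880089476 3.2492186862509698 [ 0.3 -0.2 -0.6] 14.275
[(20, 9), (25, 9), (30, 9), (35, 9), (40, 8)]
```

At about 3–5 N it droops but stays held. I'll lift slowly at this force.

>>> move_arm([
  [0, 0, -0.01],
  [0, 0, -0.02],
  [0, 0, -0.03],
  [0, 0, -0.04],
], roll=[0, 0, 0, 0], grip=[-0.189, -0.189, -0.189, -0.189])

```text
t: 14.82
position: [0.5214, 0.2145, 0.1053]
ee_rot: [-3.118, -0.383, -0.001]
wrist_force: [-0.3, 0.1, -0.1]
finger_gap: 0.0347
gripper_force: 0.0
```

```bash
python3 -c "
from h import *
rep()"
```

```text
[0.52136597 0.21448248 0.10526802] 0.03473206206464703 0.0 [-0.3  0.1 -0.1] 14.825
[(50, 4), (55, 4), (60, 5), (65, 5), (70, 4), (75, 5), (80, 5), (85, 5), (90, 5), (95, 5)]
```

```bash
cat >> h.py <<'E'
def plan(box=(340,190,440,270),k=.056,side=1):
    s=cam('scene'); r=stick(s,box); print(r)
    P=np.array(r[1]); P=P[P[:,0].argsort()]; u=(P[1]-P[0])/np.linalg.norm(P[1]-P[0])
    g=r[2]+side*u*k; print(g); go([g[0],g[1],.023],np.degrees(np.arctan2(u[1],u[0])))
E
python3 -c "
from h import *
plan(); plan(side=-1)"
```

```text
(((388.8999938964844, 229.20001220703125), (55.45448303222656, 12.969194412231445), 26.56505012512207), [[0.4819, 0.202, 0.018], [0.6205, 0.2378, 0.018]], array([0.5512, 0.2199, 0.018 ]), np.float64(0.1432337925486639), np.float64(14.49470601260536))
[0.60542048 0.233905   0.018     ]
delta [0.1424, 0.0026, 0.1382] roll -0.0025 rows 1.9054290871201898 yaw now 14.027231634269485 tilt [ 0.002  0.001 -1.   ]
(((388.8999938964844, 229.20001220703125), (55.45448303222656, 12.969194412231445), 26.56505012512207), [[0.4819, 0.202, 0.018], [0.6205, 0.2378, 0.018]], array([0.5512, 0.2199, 0.018 ]), np.float64(0.1432337925486639), np.float64(14.49470601260536))
[0.49697952 0.205895   0.018     ]
delta [-0.0435, 0.004, 0.137] roll -0.0026 rows 1.380267531727857 yaw now 14.02113162287337 tilt [ 0.001  0.    -1.   ]
```

>>> move_arm([
  [-0.0435, 0.004, 0],
  [-0.0435, 0.004, 0],
  [-0.0435, 0.004, 0.05],
  [-0.0435, 0.004, 0.1],
  [-0.0435, 0.004, 0.13],
  [-0.0435, 0.004, 0.137],
  [-0.0435, 0.004, 0.137],
  [-0.0435, 0.004, 0.137],
  [-0.0435, 0.004, 0.137],
  [-0.0435, 0.004, 0.137],
  [-0.0435, 0.004, 0.09],
  [-0.0435, 0.004, 0.04],
  [-0.0435, 0.004, 0.04],
  [-0.0435, 0.004, 0.04],
  [-0.0435, 0.004, 0.04],
  [-0.0435, 0.004, 0.04],
  [-0.0435, 0.004, 0.04],
  [-0.0435, 0.004, 0.04],
  [-0.0435, 0.004, 0.04],
], roll=[0, 0, 0, 0, 0, 0, 0, 0, 0, 0, 0, 0, 0, 0, 0, 0, 0, 0, 0], grip=[0.3, 0.3, 0.3, 0.3, 0.3, 0.3, -1, -1, -1, -1, -1, -1, -0.195, -0.19, -0.188, -0.188, -1, -1, -1])

```text
t: 17.35
position: [0.4964, 0.2058, 0.0805]
ee_rot: [-3.118, -0.383, 0.0]
wrist_force: [1.1, -0.2, -1.4]
finger_gap: 0.0342
gripper_force: 21.6
```

```bash
python3 -c "
from h import *
rep()"
```

```text
[0.4963999  0.2057668  0.08046011] 0.034202041983616045 21.558088913143365 [ 1.1 -0.2 -1.4] 17.35
[(20, 9), (25, 9), (30, 9), (35, 9)]
```

>>> move_arm([
  [0, 0, -0.03],
  [0, 0, -0.044],
  [0, 0, -0.044],
  [0, 0, -0.044],
  [0, 0, -0.044],
  [0, 0, -0.044],
], roll=[0, 0, 0, 0, 0, 0], grip=[-1, -1, -1, -0.2, -0.197, -0.197])

```text
t: 18.15
position: [0.496, 0.2057, 0.1064]
ee_rot: [3.118, 0.383, -0.001]
wrist_force: [0.0, -0.8, -1.0]
finger_gap: 0.0346
gripper_force: 14.4
```

```bash
python3 -c "
from h import *
rep()"
```

```text
[0.49602398 0.20565088 0.1064463 ] 0.03457400740168856 14.43314186815769 [ 0.  -0.8 -1. ] 18.15
[(15, 8), (20, 9), (25, 9), (30, 9), (35, 9), (40, 8)]
```

>>> move_arm([
  [0, 0, 0],
  [0, 0, 0],
], roll=[0, 0], grip=[-0.193, -0.193])

```text
t: 18.45
position: [0.4964, 0.2058, 0.1068]
ee_rot: [3.118, 0.384, -0.0]
wrist_force: [0.8, 0.0, -1.4]
finger_gap: 0.0344
gripper_force: 8.9
```

```bash
python3 -c "
from h import *
rep()"
```

```text
[0.49635833 0.20576397 0.1068217 ] 0.03442438238124166 8.930359852965921 [ 0.8  0.  -1.4] 18.45
[(15, 8), (20, 9), (25, 9), (30, 9), (35, 9), (40, 8)]
```

>>> move_arm([
  [0, 0, 0],
  [0, 0, 0],
], roll=[0, 0], grip=[-0.19, -0.19])

```text
t: 18.75
position: [0.4964, 0.2057, 0.1071]
ee_rot: [3.118, 0.383, 0.0]
wrist_force: [-1.5, -0.9, 0.4]
finger_gap: 0.0342
gripper_force: 1.4
```

```bash
python3 -c "
from h import *
rep()"
```

```text
[0.49642102 0.20573667 0.1070625 ] 0.034247676356621536 1.3954150486506478 [-1.5 -0.9  0.4] 18.75
[(35, 9), (40, 9), (45, 9), (50, 9), (55, 9)]
```

It's now at about 48° with its end on the floor. I'll clamp, lift a little and ease again.

>>> move_arm([
  [0, 0, 0],
  [0, 0, 0],
  [0, 0, -0.02],
  [0, 0, -0.024],
  [0, 0, -0.024],
  [0, 0, -0.024],
  [0, 0, -0.024],
], roll=[0, 0, 0, 0, 0, 0, 0], grip=[-1, -1, -1, -1, -0.2, -0.195, -0.195])

```text
t: 19.68
position: [0.4961, 0.2057, 0.121]
ee_rot: [3.118, 0.383, -0.001]
wrist_force: [-0.1, 0.7, -0.2]
finger_gap: 0.0344
gripper_force: 9.0
```

```bash
python3 -c "
from h import *
rep()"
```

```text
[0.49613437 0.20568989 0.12098928] 0.03436621846337401 9.020547690888634 [-0.1  0.7 -0.2] 19.675
[(35, 9), (40, 9), (45, 9), (50, 9), (55, 9)]
```

>>> move_arm([
  [0, 0, 0],
  [0, 0, 0],
], roll=[0, 0], grip=[-0.192, -0.191])

```text
t: 19.98
position: [0.4964, 0.2057, 0.1212]
ee_rot: [3.118, 0.383, -0.0]
wrist_force: [0.5, -0.5, -0.1]
finger_gap: 0.0346
gripper_force: 2.2
```

```bash
python3 -c "
from h import *
rep()"
```

```text
[0.49640668 0.20573939 0.12122938] 0.034648066582507714 2.207612557540415 [ 0.5 -0.5 -0.1] 19.975
[(45, 9), (50, 9), (55, 9), (60, 9), (65, 8)]
```

>>> move_arm([
  [0, 0, 0],
  [0, 0, 0],
], roll=[0, 0], grip=[-0.1905, -0.1905])

```text
t: 20.27
position: [0.4964, 0.2058, 0.1215]
ee_rot: [3.118, 0.383, 0.0]
wrist_force: [-0.6, -0.8, 0.6]
finger_gap: 0.0343
gripper_force: 1.4
```

```bash
python3 -c "
from h import *
rep()"
```

```text
[0.49644383 0.20576877 0.12147114] 0.03434890473627805 1.433019573596539 [-0.6 -0.8  0.6] 20.275
[(45, 8), (50, 9), (55, 9), (60, 9), (65, 9)]
```

At about 58° I'll clamp firmly and roll it upright about its lower edge, pressing lightly on the floor.

>>> move_arm([
  [0, 0, 0],
  [0, 0, 0],
  [0, 0, 0],
  [0.015, 0, -0.003],
  [0.03, 0, -0.007],
  [0.042, 0, -0.01],
  [0.055, 0, -0.012],
  [0.055, 0, -0.012],
], roll=[0, 0, 0, 0, 0, 0, 0, 0], grip=[-1, -1, -1, -1, -1, -1, -1, -1])

```text
t: 21.32
position: [0.5305, 0.2143, 0.1304]
ee_rot: [-3.118, -0.383, -0.006]
wrist_force: [-0.1, -0.3, 6.8]
finger_gap: 0.034
gripper_force: 22.9
```

```bash
python3 -c "
from h import *
rep()"
```

```text
[0.53049029 0.21428653 0.13038139] 0.034044699837661986 22.93608453066554 [-0.1 -0.3  6.8] 21.325
[(60, 8), (65, 9), (70, 9), (75, 9), (80, 9)]
```

>>> move_arm([
  [0.015, 0, -0.001],
  [0.03, 0, -0.001],
  [0.045, 0, 0],
  [0.06, 0, 0.001],
  [0.06, 0, 0.004],
], roll=[0, 0, 0, 0, 0], grip=[-1, -1, -1, -1, -1])

```text
t: 22.0
position: [0.5675, 0.2235, 0.1309]
ee_rot: [-3.117, -0.383, -0.013]
wrist_force: [-1.8, -0.6, 18.7]
finger_gap: 0.0341
gripper_force: 26.3
```

Run:
```python
from h import *
rep()
s=cam('scene'); o=manip.get_obs(); u,v=proj(s,o['position'])[0].astype(int)
cv2.imwrite('pics/st.png',cv2.resize(s['bgr'][v-60:v+100,u-80:u+80],None,fx=3.5,fy=3.5))
```

```text
[0.56747876 0.22348257 0.13093844] 0.03414926764792427 26.307749196421355 [-1.8 -0.6 18.7] 22.0
[(80, 9), (85, 9), (90, 9), (95, 8)]
```

View pics/st.png

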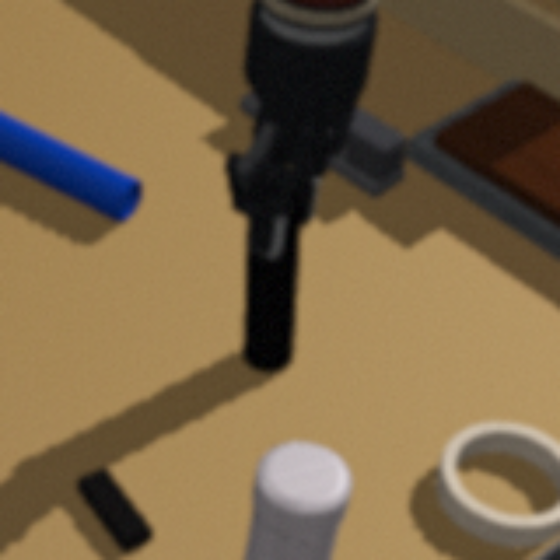

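The stick stands nearly upright: its base is at (268,355) and the pads are at (275,210). I'll relieve the press, let go and rise.

>>> move_arm([
  [0, 0, -0.003],
  [0, 0, -0.003],
  [0, 0, -0.003],
  [0, 0, -0.003],
  [0, 0, -0.003],
  [0, 0, -0.003],
  [0, 0, -0.05],
  [0, 0, -0.11],
  [0, 0, -0.11],
  [0, 0, -0.11],
], roll=[0, 0, 0, 0, 0, 0, 0, 0, 0, 0], grip=[-1, -0.15, -0.1, 0.2, 0.4, 0.4, 0.4, 0.4, 0.4, 0.4])

```text
t: 23.35
position: [0.5629, 0.2224, 0.1915]
ee_rot: [3.118, 0.383, -0.001]
wrist_force: [0.1, 0.2, -0.4]
finger_gap: 0.06
gripper_force: 0.0
```

Run:
```python
from h import *
s=cam('scene'); t=cam('top'); o=manip.get_obs(); print(o['position'],o['finger_gap'],o['t'])
g=s['bgr'].max(2)
for v in range(150,262,6): 
    x=np.where(g[v,370:440]<50)[0]; print(v,(x.min()+370,x.max()+370) if len(x) else None,end=' ')
# projected ideal upright stick at G
for z in(0,.14): print(z,proj(s,[*o['position'][:2],z]))
```

```text
[0.56215191 0.22215314 0.1902282 ] 0.05967077765418937 23.45
150 (np.int64(394), np.int64(421)) 156 (np.int64(385), np.int64(417)) 162 (np.int64(385), np.int64(413)) 168 (np.int64(384), np.int64(413)) 174 (np.int64(385), np.int64(421)) 180 (np.int64(389), np.int64(439)) 186 (np.int64(390), np.int64(432)) 192 (np.int64(393), np.int64(405)) 198 (np.int64(392), np.int64(405)) 204 (np.int64(392), np.int64(404)) 210 (np.int64(391), np.int64(404)) 216 (np.int64(391), np.int64(403)) 222 (np.int64(390), np.int64(402)) 228 (np.int64(390), np.int64(402)) 234 (np.int64(389), np.int64(401)) 240 (np.int64(390), np.int64(399)) 246 None 252 None 258 None 0 [[391.2191626  236.07444546]]
0.14 [[398.13021779 193.0472149 ]]
```

Run:
```python
from h import *
s=cam('scene'); g=s['bgr'].max(2).astype(float)
mids=[]
for v in range(196,236,3):
    row=g[v,375:420]; dark=np.where(row<90)[0]+375
    # subpixel edges
    l=dark.min();r=dark.max()
    le=l-1+(g[v,l-1]-90)/(g[v,l-1]-g[v,l]); re=r+(90-g[v,r])/(g[v,r+1]-g[v,r]); mids.append((v,le,re))
m=np.array(mids); k=np.polyfit(m[:,0],(m[:,1]+m[:,2])/2,1); print('slope du/dv',k[0],'width',(m[:,2]-m[:,1]).round(1))
for u in(392,394,396,398): 
    col=g[225:255,u]; i=np.where(col>90)[0][0]; print(u,225+i)
d=np.array([.636,-.772,0])
best=None
from scipy.optimize import least_squares
def res(p):
    P=np.array([p[0],p[1],0]); b=proj(s,P+.018*d)[0]; a=proj(s,P+[0,0,.07])[0]
    return [b[1]-vb, a[0]-np.polyval(k,a[1])]
ub=394.5; vb=[225+np.where(g[225:255,u]>90)[0][0] for u in(394,395)]; vb=np.mean(vb)-.5
f=least_squares(res,[.565,.223]); print(f.x,f.cost)
for z in (.02,.12): print(z,proj(s,[*f.x,z]), np.polyval(k,proj(s,[*f.x,z])[0,1]))
go([*f.x,.105],None)
cv2.imwrite('pics/up.png',cv2.resize(s['bgr'][130:280,320:500],None,fx=3.5,fy=3.5))
```

```text
slope du/dv -0.23025039055037053 width [16.6 16.  15.4 15.2 15.2 15.1 15.  15.  14.8 14.6 14.6 14.4 14.4 14.4]
392 244
394 244
396 243
398 243
[0.57471637 0.22529616] 2.0194839173657902e-27
0.02 [[396.65824005 232.6693333 ]] 395.7775843816144
0.12 [[401.90872946 201.96182859]] 402.8479993334349
delta [0.0221, -0.0, 0.1418] roll 0 rows 1.3779575357851945 yaw now 14.021602420529645 tilt [-0.003 -0.001 -1.   ]
```

View pics/up.png

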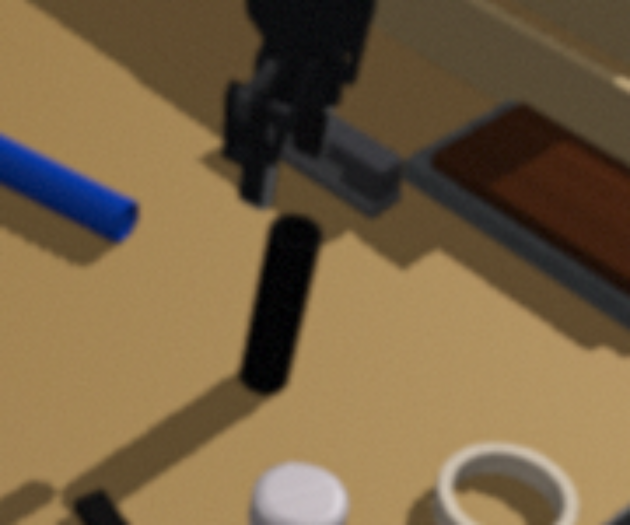

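The crop shows the stick standing free, from (265,385) up to (295,225), with the gripper clear above it. I'll take it again from above and lift.

>>> move_arm([
  [0.019, 0, 0],
  [0.019, 0, 0.05],
  [0.019, 0, 0.1],
  [0.019, 0, 0.13],
  [0.019, 0, 0.142],
  [0.019, 0, 0.142],
  [0.019, 0, 0.142],
  [0.019, 0, 0.142],
  [0.019, 0, 0.142],
  [0.019, 0, 0.142],
  [0.019, 0, 0.142],
  [0.019, 0, 0.08],
  [0.019, 0, 0],
  [0.019, 0, -0.1],
  [0.019, 0, -0.17],
  [0.019, 0, -0.18],
  [0.019, 0, -0.18],
], roll=[0, 0, 0, 0, 0, 0, 0, 0, 0, 0, 0, 0, 0, 0, 0, 0, 0], grip=[0.4, 0.4, 0.4, 0.4, 0.4, -1, -1, -1, -1, -1, -1, -1, -1, -1, -1, -1, -1], squeeze=60)

```text
t: 25.62
position: [0.5738, 0.2251, 0.2989]
ee_rot: [3.118, 0.383, -0.003]
wrist_force: [0.6, -0.9, -1.0]
finger_gap: 0.0336
gripper_force: 59.7
```

Run:
```python
from h import *
o=manip.get_obs(); print(o['position'],o['finger_gap'],o['gripper_force'],o['t'])
go([.535,-.124,.30],9.4)
```

```text
[0.57380009 0.22506819 0.29887948] 0.03360357663169539 59.74928573705256 25.625
delta [-0.2037, 0.5488, -0.0015] roll 0.0257 rows 5.619515809902924 yaw now 14.021052018735299 tilt [-0.002 -0.    -1.   ]
```

>>> move_arm([
  [-0.02, 0.06, 0],
  [-0.05, 0.14, 0],
  [-0.09, 0.23, 0],
  [-0.12, 0.32, 0],
  [-0.15, 0.41, 0],
  [-0.18, 0.48, 0],
  [-0.195, 0.53, 0],
  [-0.204, 0.549, 0],
  [-0.204, 0.549, 0],
  [-0.204, 0.549, 0],
], roll=[0, 0.026, 0.026, 0.026, 0.026, 0.026, 0.026, 0.026, 0.026, 0.026], grip=[-1, -1, -1, -1, -1, -1, -1, -1, -1, -1])

```text
t: 26.88
position: [0.5353, -0.1227, 0.2992]
ee_rot: [-3.13, -0.258, 0.002]
wrist_force: [-0.1, 0.5, -0.8]
finger_gap: 0.034
gripper_force: 60.0
```

Run:
```python
from h import *
o=manip.get_obs(); print(o['position'],o['t']); s=cam('scene'); t=cam('top')
print('stub tip px pred',proj(s,[.535,-.124,.159]),'stick bottom pred',proj(s,[o['position']-[0,0,.105],o['position']-[0,0,.05]]),)
a=cv2.resize(s['bgr'][170:300,200:330],(560,560),interpolation=2)
b=cv2.resize(t['bgr'][200:280,340:374],(238,560))
cv2.imwrite('pics/ab.png',np.hstack([a,b]))
```

```text
[ 0.53525062 -0.12270097  0.29922394] 26.875
stub tip px pred [[264.0235781  248.91099659]] stick bottom pred [[263.23568814 236.12884864]
 [260.87197992 215.07576473]]
```

View pics/ab.png

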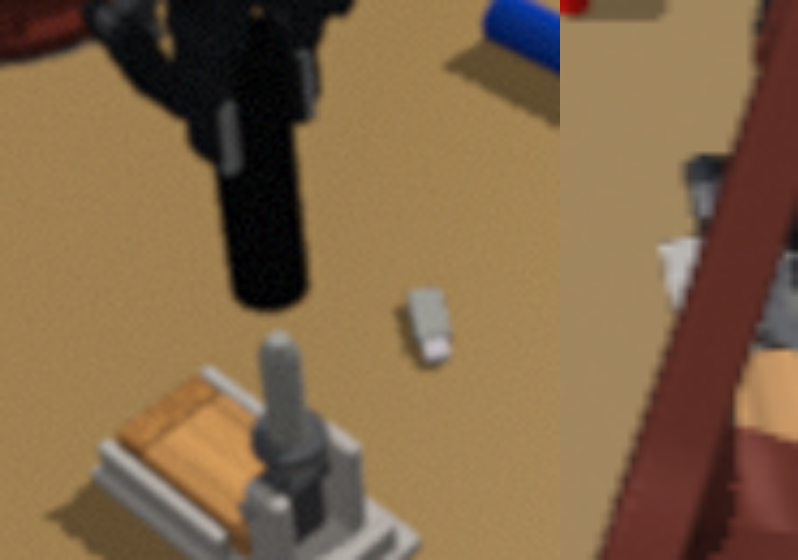

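In the crop the stick's base at (270,297) is centred over the stub tip at (280,335), allowing for the view's slant. I'll descend partway and check the force.

>>> move_arm([
  [0, 0.0025, 0.02],
  [0, 0.0025, 0.04],
  [0, 0.0025, 0.055],
  [0, 0.0025, 0.068],
  [0, 0.0025, 0.08],
  [0, 0.0025, 0.09],
  [0, 0.0025, 0.1],
  [0, 0.0025, 0.1],
], roll=[0, 0, 0, 0, 0, 0, 0, 0], grip=[-1, -1, -1, -1, -1, -1, -1, -1])

```text
t: 27.98
position: [0.5356, -0.1253, 0.2395]
ee_rot: [-3.13, -0.256, 0.001]
wrist_force: [0.4, 0.5, -1.0]
finger_gap: 0.0339
gripper_force: 59.9
```

>>> move_arm([
  [0, 0, 0.015],
  [0, 0, 0.03],
  [0, 0, 0.043],
  [0, 0, 0.053],
  [0, 0, 0.06],
  [0, 0, 0.06],
], roll=[0, 0, 0, 0, 0, 0], grip=[-1, -1, -1, -1, -1, -1])

```text
t: 28.72
position: [0.5357, -0.1253, 0.2035]
ee_rot: [-3.131, -0.256, -0.0]
wrist_force: [1.5, 2.7, -1.8]
finger_gap: 0.0341
gripper_force: 59.8
```

Run:
```python
from h import *
o=manip.get_obs(); print(o['position'],o['wrist_force'])
s=cam('scene');print(proj(s,[[.535,-.124,.093],[.535,-.124,.233]]))
cv2.imwrite('pics/on.png',cv2.resize(s['bgr'][170:330,190:350],(600,600),interpolation=2))
```

```text
[ 0.53573559 -0.12527717  0.20351192] [ 1.48485785  2.67633632 -1.82257904]
[[266.50569899 270.7131816 ]
 [260.92915855 221.70443635]]
```

View pics/on.png

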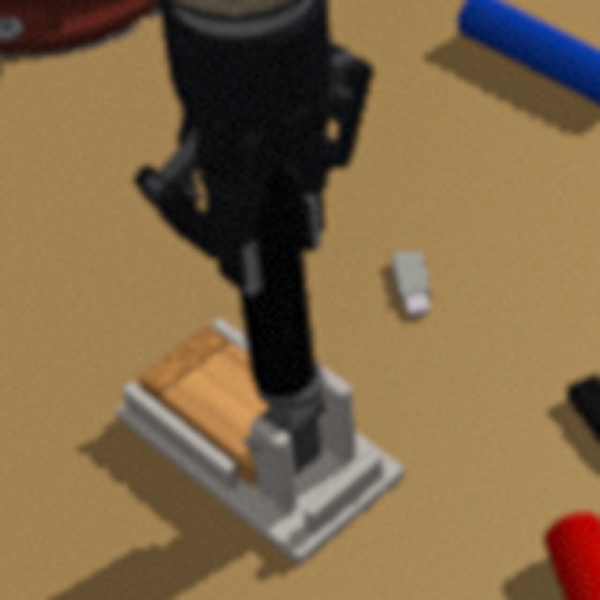

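The stick is over the stub, its lower end at (285,385) just above the collar. I'll lower it until it touches.

>>> move_arm([
  [0, 0, 0.004],
  [0, 0, 0.008],
  [0, 0, 0.011],
  [0, 0, 0.011],
], roll=[0, 0, 0, 0], grip=[-1, -1, -1, -1])

```text
t: 29.28
position: [0.5365, -0.1255, 0.2006]
ee_rot: [3.131, 0.256, 0.002]
wrist_force: [-1.5, 2.9, 10.2]
finger_gap: 0.034
gripper_force: 61.5
```

It's seated: 10 N at z = 0.2006. I'll let go, rise, move to the open-end side and come down with the fingers shut.

>>> move_arm([
  [0, 0, -0.003],
  [0, 0, -0.003],
  [0, 0, -0.003],
  [0, 0, -0.003],
  [0, 0, -0.06],
  [0, 0, -0.15],
  [0, 0, -0.17],
  [-0.05, 0, -0.17],
  [-0.12, 0, -0.17],
  [-0.12, 0, -0.17],
  [-0.12, 0, -0.17],
  [-0.12, 0, -0.17],
  [-0.12, 0, -0.17],
], roll=[0, 0, 0, 0, 0, 0, 0, 0, 0, 0, 0, 0, 0], grip=[0.4, 0.4, 0.4, 0.4, 0.4, 0.4, 0.4, -1, -1, -1, -1, -1, -1])

```text
t: 30.9
position: [0.4653, -0.1371, 0.2994]
ee_rot: [-3.131, -0.257, 0.0]
wrist_force: [0.1, 0.6, -0.6]
finger_gap: -0.0001
gripper_force: 0.0
```

Run:
```python
from h import *
o=manip.get_obs(); print(o['position'],o['finger_gap'],o['t'])
s=cam('scene'); u=np.array([np.cos(.164),np.sin(.164)])
p=np.array([.535,-.1245])-.065*u; go([*p,.215],9.4)
g=s['bgr'].max(2).astype(int)
for v in range(215,285,4): 
    x=np.where(g[v,235:300]<50)[0]; print(v,(x.min()+235,x.max()+235) if len(x) else None,end=' ')
print(proj(s,[[.535,-.124,.093],[.535,-.124,.233]]))
cv2.imwrite('pics/rel.png',cv2.resize(s['bgr'][170:330,190:350],(600,600),interpolation=2))
```

```text
[ 0.46531855 -0.13710423  0.29944797] -5.370654900435048e-05 30.9
delta [0.0099, -0.0017, 0.1407] roll -0.0002 rows 1.3540022168285446 yaw now 9.368812171023913 tilt [-0.  0. -1.]
215 None 219 (np.int64(253), np.int64(267)) 223 (np.int64(252), np.int64(268)) 227 (np.int64(252), np.int64(268)) 231 (np.int64(253), np.int64(269)) 235 (np.int64(253), np.int64(269)) 239 (np.int64(254), np.int64(270)) 243 (np.int64(254), np.int64(270)) 247 (np.int64(255), np.int64(270)) 251 (np.int64(255), np.int64(271)) 255 (np.int64(256), np.int64(271)) 259 (np.int64(256), np.int64(272)) 263 (np.int64(257), np.int64(272)) 267 (np.int64(258), np.int64(273)) 271 (np.int64(258), np.int64(273)) 275 (np.int64(260), np.int64(271)) 279 (np.int64(263), np.int64(275)) 283 (np.int64(265), np.int64(273)) [[266.50569899 270.7131816 ]
 [260.92915855 221.70443635]]
```

View pics/rel.png

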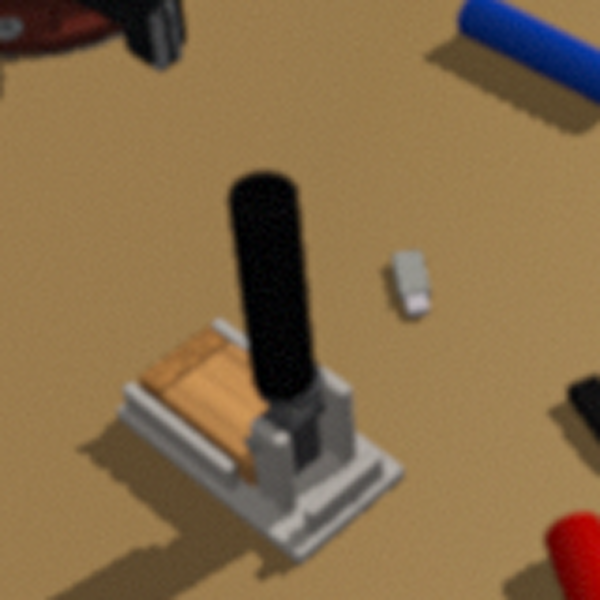

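The stick is seated on the collar, from (265,180) to (285,385), and the fingers are clear. Now I'll come down on its open-end side.

>>> move_arm([
  [0, -0.002, 0.06],
  [0, -0.002, 0.12],
  [0, -0.002, 0.14],
  [0.02, -0.002, 0.14],
  [0.04, -0.002, 0.14],
  [0.05, -0.002, 0.14],
], roll=[0, 0, 0, 0, 0, 0], grip=[-1, -1, -1, -1, -1, -1])

```text
t: 31.7
position: [0.4963, -0.1314, 0.2174]
ee_rot: [3.13, 0.257, 0.005]
wrist_force: [-0.4, 0.4, -0.4]
finger_gap: -0.0001
gripper_force: 0.0
```

>>> move_arm([
  [0.012, 0, 0],
  [0.025, 0, 0],
  [0.038, 0, 0.001],
  [0.051, 0, 0.002],
  [0.064, 0, 0.004],
  [0.077, 0, 0.006],
  [0.09, 0, 0.01],
  [0.1, 0, 0.014],
  [0.11, 0, 0.018],
], roll=[0, 0, 0, 0, 0, 0, 0, 0, 0], grip=[-1, -1, -1, -1, -1, -1, -1, -1, -1])

```text
t: 32.83
position: [0.56, -0.1204, 0.2051]
ee_rot: [3.131, 0.256, 0.001]
wrist_force: [-3.1, 0.5, 6.2]
finger_gap: 0.0
gripper_force: 2.7
```

```bash
cat >> h.py <<'E'
U=np.array([np.cos(.164),np.sin(.164),0]); S0=np.array([.535,-.1245,0])
def lever():
    s=cam('scene'); g=s['bgr'].max(2).astype(int); out=[]
    for th in np.arange(-.05,.85,.05):
        d=U*np.sin(th)+[0,0,np.cos(th)]; n=np.cross(d,[-U[1],U[0],0])
        P=[S0+[0,0,.062]+d*r for r in np.linspace(.05,.168,12)]
        q=proj(s,P).round().astype(int); out.append((round(float(th),2),sum(g[v,u]<50 for u,v in q)))
    o=manip.get_obs(); F=o['wrist_force']; print(o['t'],'rel x',((o['position']-S0)@U).round(4),'z',o['position'][2].round(4),'push',(F@U).round(1),'Fz',F[2].round(1)); print(out)
E
python3 -c "
from h import *
lever()"
```

```text
32.875 rel x 0.0259 z 0.2049 push -2.4 Fz 5.8
[(-0.05, np.int64(2)), (0.0, np.int64(6)), (0.05, np.int64(6)), (0.1, np.int64(7)), (0.15, np.int64(8)), (0.2, np.int64(6)), (0.25, np.int64(9)), (0.3, np.int64(11)), (0.35, np.int64(12)), (0.4, np.int64(12)), (0.45, np.int64(12)), (0.5, np.int64(12)), (0.55, np.int64(7)), (0.6, np.int64(3)), (0.65, np.int64(2)), (0.7, np.int64(1)), (0.75, np.int64(0)), (0.8, np.int64(0))]
```

>>> move_arm([
  [0.012, 0, 0.003],
  [0.024, 0, 0.007],
  [0.034, 0, 0.011],
  [0.042, 0, 0.015],
  [0.042, 0, 0.015],
], roll=[0, 0, 0, 0, 0], grip=[-1, -1, -1, -1, -1])

```text
t: 33.5
position: [0.5842, -0.1161, 0.1954]
ee_rot: [-3.131, -0.256, 0.0]
wrist_force: [-4.0, 0.3, 4.1]
finger_gap: 0.0001
gripper_force: 2.8
```

```bash
python3 -c "
from h import *
lever()"
```

```text
33.55 rel x 0.0498 z 0.1955 push -3.3 Fz 4.8
[(-0.05, np.int64(4)), (0.0, np.int64(5)), (0.05, np.int64(4)), (0.1, np.int64(4)), (0.15, np.int64(5)), (0.2, np.int64(5)), (0.25, np.int64(6)), (0.3, np.int64(7)), (0.35, np.int64(7)), (0.4, np.int64(6)), (0.45, np.int64(6)), (0.5, np.int64(10)), (0.55, np.int64(12)), (0.6, np.int64(12)), (0.65, np.int64(12)), (0.7, np.int64(12)), (0.75, np.int64(5)), (0.8, np.int64(3))]
```

>>> move_arm([
  [0.005, 0, 0.002],
  [0.01, 0, 0.004],
  [0.01, 0, 0.004],
], roll=[0, 0, 0], grip=[-1, -1, -1])

```text
t: 33.92
position: [0.5895, -0.1152, 0.1927]
ee_rot: [-3.131, -0.256, 0.002]
wrist_force: [-6.1, 0.5, 2.7]
finger_gap: -0.0002
gripper_force: 2.8
```

```bash
python3 -c "
from h import *
lever()"
```

```text
33.975 rel x 0.0552 z 0.1927 push -4.5 Fz 3.3
[(-0.05, np.int64(3)), (0.0, np.int64(5)), (0.05, np.int64(7)), (0.1, np.int64(4)), (0.15, np.int64(4)), (0.2, np.int64(6)), (0.25, np.int64(6)), (0.3, np.int64(6)), (0.35, np.int64(8)), (0.4, np.int64(7)), (0.45, np.int64(5)), (0.5, np.int64(7)), (0.55, np.int64(10)), (0.6, np.int64(12)), (0.65, np.int64(12)), (0.7, np.int64(12)), (0.75, np.int64(11)), (0.8, np.int64(5))]
```

>>> move_arm([
  [0.005, 0, 0.002],
  [0.01, 0, 0.003],
  [0.01, 0, 0.003],
], roll=[0, 0, 0], grip=[-1, -1, -1])

```text
t: 34.35
position: [0.5946, -0.1145, 0.1903]
ee_rot: [-3.131, -0.256, 0.005]
wrist_force: [-6.0, 1.4, 3.0]
finger_gap: 0.0001
gripper_force: 2.9
```

```bash
python3 -c "
from h import *
lever()"
```

```text
34.4 rel x 0.0604 z 0.1904 push -6.0 Fz 1.9
[(-0.05, np.int64(2)), (0.0, np.int64(3)), (0.05, np.int64(6)), (0.1, np.int64(7)), (0.15, np.int64(5)), (0.2, np.int64(4)), (0.25, np.int64(6)), (0.3, np.int64(7)), (0.35, np.int64(6)), (0.4, np.int64(8)), (0.45, np.int64(7)), (0.5, np.int64(7)), (0.55, np.int64(8)), (0.6, np.int64(11)), (0.65, np.int64(12)), (0.7, np.int64(12)), (0.75, np.int64(12)), (0.8, np.int64(12))]
```

>>> move_arm([
  [0.005, 0, 0.002],
  [0.01, 0, 0.003],
  [0.01, 0, 0.003],
], roll=[0, 0, 0], grip=[-1, -1, -1])

```text
t: 34.78
position: [0.597, -0.114, 0.189]
ee_rot: [-3.131, -0.257, 0.021]
wrist_force: [-15.5, -0.9, 10.4]
finger_gap: 0.0
gripper_force: 9.3
```

```bash
python3 -c "
from h import *
lever()"
```

```text
34.825 rel x 0.0629 z 0.189 push -16.5 Fz 10.0
[(-0.05, np.int64(2)), (0.0, np.int64(3)), (0.05, np.int64(3)), (0.1, np.int64(6)), (0.15, np.int64(6)), (0.2, np.int64(5)), (0.25, np.int64(4)), (0.3, np.int64(7)), (0.35, np.int64(7)), (0.4, np.int64(7)), (0.45, np.int64(9)), (0.5, np.int64(8)), (0.55, np.int64(7)), (0.6, np.int64(10)), (0.65, np.int64(12)), (0.7, np.int64(12)), (0.75, np.int64(12)), (0.8, np.int64(12))]
```

The force jumped to 16.5 N, so the lever is against its stop. Now I'll bring it back slowly along the same arc.

>>> move_arm([
  [-0.012, 0, -0.004],
  [-0.025, 0, -0.011],
  [-0.04, 0, -0.018],
  [-0.055, 0, -0.025],
  [-0.07, 0, -0.031],
  [-0.085, 0, -0.036],
  [-0.1, 0, -0.04],
  [-0.114, 0, -0.043],
  [-0.128, 0, -0.045],
  [-0.141, 0, -0.047],
  [-0.154, 0, -0.048],
  [-0.166, 0, -0.048],
  [-0.178, 0, -0.048],
  [-0.19, 0, -0.048],
  [-0.21, 0, -0.048],
  [-0.23, 0, -0.048],
], roll=[0, 0, 0, 0, 0, 0, 0, 0, 0, 0, 0, 0, 0, 0, 0, 0], grip=[-1, -1, -1, -1, -1, -1, -1, -1, -1, -1, -1, -1, -1, -1, -1, -1])

```text
t: 36.83
position: [0.4648, -0.1359, 0.2184]
ee_rot: [-3.131, -0.256, 0.0]
wrist_force: [-0.0, -0.4, -0.2]
finger_gap: 0.0003
gripper_force: 0.0
```

>>> move_arm([
  [-0.02, 0, -0.05],
  [-0.02, 0, -0.13],
  [-0.05, 0.05, -0.15],
  [-0.1, 0.12, -0.15],
  [-0.15, 0.2, -0.15],
  [-0.15, 0.3, -0.15],
  [-0.15, 0.4, -0.15],
  [-0.15, 0.5, -0.15],
  [-0.15, 0.5, -0.15],
], roll=[0, 0, 0, 0, 0, 0, 0, 0, 0], grip=[-1, -1, -1, -1, -1, -1, -1, -1, -1])

```text
t: 37.95
position: [0.4244, -0.4498, 0.3065]
ee_rot: [-3.13, -0.25, 0.003]
wrist_force: [-0.4, 0.9, -0.0]
finger_gap: -0.0002
gripper_force: 0.0
```

Run:
```python
from h import *
lever()
s=cam('scene'); t=cam('top'); g=s['bgr'].max(2).astype(int)
for v in (215,219,223,235,247,259,267,271,275): 
    x=np.where(g[v,235:300]<50)[0]; print(v,(x.min()+235,x.max()+235) if len(x) else None,end=' ')
# wood mask: saturated orange brighter than floor, in cradle frame coordinates at z=.034
for c in (t,s):
    h=cv2.cvtColor(c['bgr'],cv2.COLOR_BGR2HSV); V=np.array([-U[1],U[0],0]); row=[]
    O=S0-.060*U
    for x in np.arange(-.11,.06,.005):
        q=proj(c,[O+x*U+[0,0,.034]])[0].round().astype(int); row.append((round(x*1000),h[q[1],q[0]].tolist()))
    print(row)
```

```text
38.0 rel x -0.1617 z 0.307 push 1.1 Fz 0.1
[(-0.05, np.int64(12)), (0.0, np.int64(12)), (0.05, np.int64(12)), (0.1, np.int64(12)), (0.15, np.int64(10)), (0.2, np.int64(7)), (0.25, np.int64(4)), (0.3, np.int64(3)), (0.35, np.int64(2)), (0.4, np.int64(2)), (0.45, np.int64(0)), (0.5, np.int64(0)), (0.55, np.int64(0)), (0.6, np.int64(0)), (0.65, np.int64(0)), (0.7, np.int64(0)), (0.75, np.int64(0)), (0.8, np.int64(0))]
215 None 219 (np.int64(252), np.int64(267)) 223 (np.int64(251), np.int64(268)) 235 (np.int64(253), np.int64(269)) 247 (np.int64(255), np.int64(271)) 259 (np.int64(256), np.int64(272)) 267 (np.int64(258), np.int64(273)) 271 (np.int64(259), np.int64(272)) 275 (np.int64(260), np.int64(269)) [(-110, [18, 107, 148]), (-105, [17, 106, 149]), (-100, [18, 104, 149]), (-95, [17, 105, 150]), (-90, [18, 105, 148]), (-85, [17, 106, 149]), (-80, [18, 105, 148]), (-75, [18, 108, 102]), (-70, [15, 136, 158]), (-65, [15, 137, 151]), (-60, [15, 138, 148]), (-55, [15, 137, 155]), (-50, [15, 127, 183]), (-45, [15, 126, 190]), (-40, [15, 125, 183]), (-35, [15, 125, 187]), (-30, [15, 125, 183]
[... 424 characters left out ...]
 126, 152]), (-95, [18, 126, 152]), (-90, [17, 130, 149]), (-85, [18, 125, 151]), (-80, [18, 132, 153]), (-75, [17, 133, 150]), (-70, [16, 152, 149]), (-65, [15, 160, 153]), (-60, [15, 165, 150]), (-55, [15, 157, 156]), (-50, [15, 149, 187]), (-45, [16, 149, 194]), (-40, [16, 148, 193]), (-35, [16, 149, 192]), (-30, [15, 147, 192]), (-25, [16, 151, 193]), (-20, [15, 147, 189]), (-15, [16, 150, 196]), (-10, [16, 145, 194]), (-5, [16, 147, 198]), (0, [16, 149, 195]), (5, [15, 149, 197]), (10, [16, 144, 197]), (15, [16, 145, 201]), (20, [16, 148, 198]), (25, [15, 147, 179]), (30, [13, 49, 98]), (35, [23, 11, 91]), (40, [20, 16, 98]), (45, [13, 18, 127]), (50, [15, 19, 162]), (55, [15, 18, 86])]
```

The cork front is at about x = -73 mm, where it started at about -48 mm, so the drive came out 25 mm. The stick is upright and seated as before, and the arm is clear. I'll hand in.

```bash
python3 -c "
from workcell import manip
print(manip.finish_job())"
```

```text
the job is handed in; nothing more can be done
None
```

I stood the stick on end and let go, sleeved it onto the lever stub and pushed the lever to its stop. The drive now sticks out about 25 mm, the lever is back at rest with the stick on it, and I handed the job in at about 38 s; on the way, the stick slipped out of the grip three times while I was tilting it upright and dropped back onto the linoleum.

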